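Hang the graduated scale plate on the swing-out hook

TASK

Swing the hook arm of the hanging stand round until it stops at the front of the stand. Then take the square-bodied plate with the L-shaped scale out of the rack, hang it by its eye on the hook with the graduated face pointing outward (away from the post), and push it back along the hook until it lies flat against the back plate. Do not drop the plate, and leave the round dial plate, the jar at the front edge, the white-capped bottle and the tin where they stand.

Things in the scene. Friction and masses are not known exactly. Their poses are not given: they have to be found in the camera images.
- gauge_mid (a point): The graduated scale plate (loose, about 120 g): upright white plate 8 mm thick (x), 160 mm tall (z), on its lower edge; this is its centre, 80 mm up. Its graduated face, with a black L-shaped scale and a black spot, is the -x side; the back (+x) is plain. Square body 100 mm wide (y), 90 mm tall, then a neck 56 mm wide with the eye, then a tongue. It may lean up to 5 degrees in its slot
- gauge: The same scale plate; origin at the centre of its lower edge, axes as for gauge_mid. It may start in either slot of the rack
- gauge_eye (a point): Where the hook bar's axis lies in the eye when the scale plate hangs: 37 mm above gauge_mid. The eye, a window through the plate, is 28 mm wide (y), from 27 mm below this point to a shallow inverted-V top, apex 5 mm above this point, corners 2 mm below it. To pass over the up-turned tip, hold this point about 18 mm above the bar's axis (4 mm either way)
- gauge_tongue (a point): Middle of the scale plate's solid tongue, 61 mm above gauge_mid: 56 mm wide (y), 38 mm tall (19 mm above and below this point). Best gripped here, across its 8 mm thickness (x)
- dial_mid (a point): The other plate in the rack, which stays there (loose): round white disc 88 mm across with a ring of ticks, with a foot and with the same 8 mm thickness, 160 mm height, eye and tongue as the scale plate. Point at its centre, half-way up
- rack: Fixed wooden rack, 96 mm (x) by 120 mm (y) by 41 mm tall, origin at the centre of its underside. Two slots along y, 10.5 mm wide, centred at x = +32 and -32 mm, floor 12 mm above the worktop, 29 mm deep; one plate stands in each, upright, square to the rack, with its marked face to the rack's -x side. The rack may be turned to any yaw
- stand: Fixed hanging stand: base 110 x 100 x 14 mm and a post of 9 mm radius; origin at the centre of the underside, on the post's axis. The front of the stand is its -x side
- swing_arm (a joint): Angle of the hook arm about the post (rad): 0 = against its stop, pointing to the stand's front (-x); grows as the arm is turned away towards the stand's +y side, clockwise seen from above, up to 1.6. Stiff hinge that stays where it is left (friction 0.25 N m, 2 to 3 N at the end of the arm)
- hook_pivot (a point): On the post's axis, at the height of the hook bar's axis (190 mm above the worktop); turns with the arm, which points along its -x. The hook bar, steel, 8 mm diameter, runs level from 38 mm to 124 mm from the post's axis, then turns up to an end 16 mm above the bar's axis and 134 mm from the post's axis. The arm's collar on the post reaches 25 mm above the bar's axis
- hook_tip (a point): Up-turned tip of the hook, 130 mm from the post's axis and 12 mm above the bar's axis; axes as for hook_pivot
- back_plate (a point): Where the hook bar leaves the front face of the aluminium back plate, 38 mm from the post's axis. The back plate is 60 mm wide (y) and reaches from 45 mm below to 31 mm above the bar's axis; it turns with the arm and faces -x of this frame. Axes as for hook_pivot
- pumice_jar: Bystander: the jar with a red cap that stands near the front edge at the left, 45 mm across, 108 mm tall, loose; origin at the centre of its underside
- amber_bottle_0: Bystander: amber bottle with a white cap, left of and behind the stand, 48 mm across, 92 mm tall, loose; origin at the centre of its underside
- yellow_tin: Bystander: round cream-coloured tin with a blue lid, behind the rack, 80 mm across, 60 mm tall, loose; origin at the centre of its underside

How it is judged:
By the outcome, as a careful person would: the job done as asked, in the order asked, and still so for the second after the job is handed in, with the robot touching nothing.
It also fails if it takes over 61 s, if anything falls off the work surface, if the arm or the gripper's body presses on something with over 40 N, if the wrist force passes 120 N, or if a joint passes its speed limit or range.

ROBOT

A 7-joint arm with a two-finger parallel gripper is mounted at the origin on a cart in front of the work surface, level with it; the furniture and walls round the work are solid. World frame = base frame: x ahead of the robot, y to its left, z up, the work surface at z = 0. Lengths are in m, angles in rad, forces in N, time in s.
With the tool pointing down it reaches from about 0.425 to 0.875 m from the base axis. Payload 4.7 kg.
Tool frame: the origin (TCP) lies at the very end of the fingers, on their centre line; the grasp point (between the pads) lies 19 mm behind it; z points along the fingers, y is the line along which they close (so a half turn about z gives the same grasp; the last joint's range is limited). The gripper opens to 87 mm and grips with 3 to 60 N. Pads are 19 mm wide; open, the fingers measure 117 mm over their backs; the gripper's body (75 mm by 190 mm) begins 51 mm behind the grasp point.
Start: joints at [-1.336, 0.321, -0.07, 1.45, 0.023, 1.371, -0.057], TCP at [0.142, 0.634, 0.223] pointing down, gripper open.
Joint ranges: [-2.86, 2.86], [-0.3, 2.09], [-1.38, 1.24], [0.06, 2.45], [-1.56, 4.7], [0.09, 2.05], [-2.69, 2.69]. Speed limits (rad/s): [2.57, 2.57, 3.14, 3.14, 3.14, 3.14, 3.14].

INTERFACE

Orientations are given as a rotation vector (axis times angle).
In Python, from bench import ctrl, get_image, job gives the robot as it stands.
- The arm moves only by the shell command python3 -m crank 'ROWS' [FORCE]. ROWS is JSON, a list that holds one entry, the list of rows, each a list of 5 numbers: the shift along the tool's x, y, z in mm, then the turn about the tool's z in rad, then the closure, from -1 (fully open) to 1 (shut), so that 0 is half open. A call has 1 to 10 rows; each row shifts and turns the commanded pose from where the row before left it, along the tool's axes as they then stand; what a row does not reach is not made up. A row lasts 1/12 s, in which the tool goes at most 41.7 mm and 7.16 degrees, less where a joint would pass 70% of its speed; a pose out of reach is approached as far as the arm can. A call with a gripper value outside its range is refused whole. The fingers move at their own pace and stop on an object; FORCE is the grip in N (left out, the last holds). Time passes only in rows, so rows that do not move let the fingers close. It gives the time, the measured TCP pose, the force, the opening and the grip force at its end, in the units of the state.
- ctrl.get_state(): the state, without advancing time (a new reading comes with each control period).
- get_image(name): name is "scene" or "top"; returns a dict with "pixels" (400x640x3 uint8, red, green, blue), "fx", "fy", "cx", "cy" (pixels), "T" (4x4, takes a point from camera to world coordinates). Camera axes: x right, y down, z forward; pixel columns grow to the right and rows downward; lengths in m; the calibration is good to about 2 mm. A picture is of the moment at which its call begins. There is no depth.
- job.close_job(): hands the job in; it is judged then, once.
The state is a dict: "time": time; "joint_positions": joint angles; "qd": joint speeds; "joint_torque": joint torques, N m; "position": TCP position; "tool_rot": TCP orientation; "ft_force": force on the tool from outside, world axes, zero at the start; "torque": the same for the moment, N m; "grip_width": opening from 0.0 (shut) to 1.0 (fully open); "grip_force": force on a finger pad.
Only numpy, scipy, OpenCV 4.12 (cv2) and the standard library are available. Lean on these libraries where they do the work, as an engineer would, in place of code of your own. Each camera call takes 0.05 s, during which the arm holds its last target. There are 200 camera calls.

## Working session

There is one attempt and no reset: what is moved stays moved. The work goes in short steps, Python scripts to look and compute and a shell command to move; the robot and the scene stay as the last step left them, time stands still between calls to the robot, and variables do not carry over. Pictures are saved under pics/ and viewed, at most 10 in all, crops included, and the job is handed in when it is done.

```bash
mkdir -p pics; ls; python3 - <<'E'
from bench import ctrl,get_image
import cv2,numpy as np
for n in("scene","top"):
    d=get_image(n);cv2.imwrite(f"pics/{n}0.png",d["pixels"][:,:,::-1]);print(n,d["fx"],d["fy"],d["cx"],d["cy"],np.round(d["T"],4).tolist())
print(ctrl.get_state())
E
```

```text
pics
scene 508.27345006996626 508.27345006996626 315.4423018886585 192.62963469165308 [[0.7756, -0.4239, 0.4677, -0.1051], [-0.6313, -0.5156, 0.5794, -0.7799], [-0.0045, -0.7446, -0.6675, 1.0365], [0.0, 0.0, 0.0, 1.0]]
top 468.45214427308525 468.45214427308525 321.55287422174996 199.9214894429455 [[0.0196, -0.9961, 0.0861, 0.4096], [-0.9997, -0.0183, 0.016, -0.026], [-0.0144, -0.0864, -0.9962, 1.4046], [0.0, 0.0, 0.0, 1.0]]
{'time': 0.1, 'joint_positions': array([-1.33590963,  0.32176711, -0.07009898,  1.45156553,  0.02262256,
        1.37075117, -0.05687568]), 'qd': array([-0.00045318, -0.0021078 ,  0.00039866, -0.00286723, -0.00060164,
        0.00222259,  0.00108758]), 'joint_torque': array([-3.00818647e-04, -4.92571557e+01, -4.05822918e-01, -3.13401175e+01,
       -6.42856560e-02,  3.95110063e-02,  7.17321609e-05]), 'position': array([0.14228793, 0.63373847, 0.22155284]), 'tool_rot': array([-3.45988017e-01, -3.12240136e+00,  2.67367490e-03]), 'ft_force': array([ 0.69646018,  0.30929539, -0.28105882]), 'torque': array([-0.01343859, -0.01495987,  0.01268919]), 'grip_force': 0.0, 'grip_width': 0.9995098681491323}
```

View pics/scene0.png

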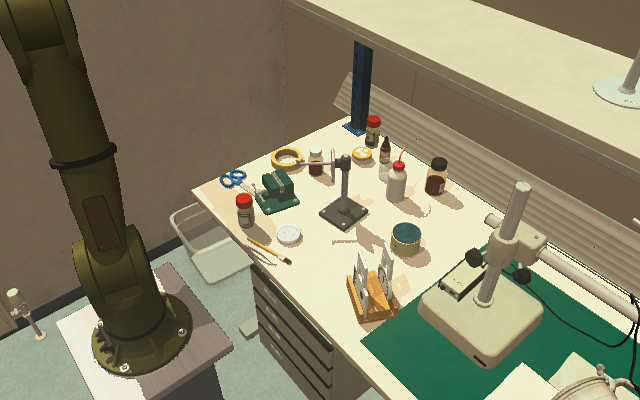

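View pics/top0.png

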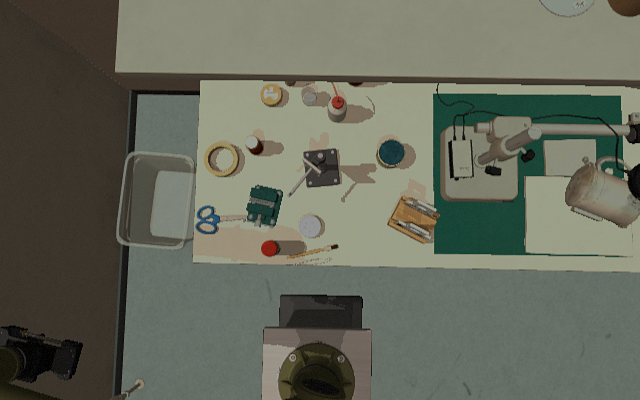

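The scene view shows the rack near (370,290), the stand's base near (343,212) with its arm pointing left in the image, and the jar at (245,210). The top view shows the stand base at (323,168) with the arm pointing to about (292,195), and the rack at (413,219). Next I'll zoom in.

```bash
python3 - <<'E'
import cv2,numpy as np
s=cv2.imread("pics/scene0.png");t=cv2.imread("pics/top0.png")
r=lambda im,x,y,w,h:cv2.resize(im[y:y+h,x:x+w],(400,300),interpolation=cv2.INTER_CUBIC)
cv2.imwrite("pics/z0.png",np.vstack([np.hstack([r(s,330,230,100,75+15)if 0 else r(s,325,235,120,90),r(s,280,140,120,90)]),np.hstack([r(t,380,180,80,60),r(t,275,135,80,60)])]))
E
```

```text
(no output)
```

View pics/z0.png

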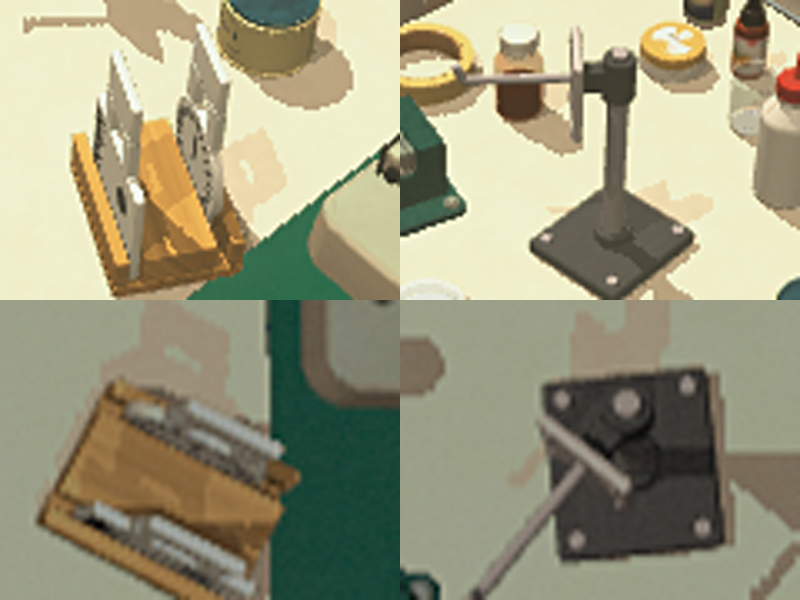

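The L-scale plate is in the robot-side slot, with its tongue top edge in the top view at about (410,228)–(430,237). The stand's front faces the robot, and the arm is swung roughly 45° to the left (tip near (290,193)).

```bash
cat >h.py <<'E'
import numpy as np
C={"scene":(508.273,315.442,192.630,np.array([[0.7756,-0.4239,0.4677,-0.1051],[-0.6313,-0.5156,0.5794,-0.7799],[-0.0045,-0.7446,-0.6675,1.0365]])),
"top":(468.452,321.553,199.921,np.array([[0.0196,-0.9961,0.0861,0.4096],[-0.9997,-0.0183,0.016,-0.026],[-0.0144,-0.0864,-0.9962,1.4046]]))}
def ray(n,p):
    f,cx,cy,T=C[n];d=T[:,:3]@np.array([(p[0]-cx)/f,(p[1]-cy)/f,1.]);return T[:,3],d
def pl(n,p,z):
    o,d=ray(n,p);return (o+d*(z-o[2])/d[2])[:2]
def tri(p,q):
    o,d=ray("scene",p);a,b=ray("top",q);s=np.linalg.lstsq(np.c_[d,-b],a-o,rcond=None)[0]
    u,v=o+d*s[0],a+b*s[1];return (u+v)/2,np.linalg.norm(u-v)*1e3
def proj(n,X):
    f,cx,cy,T=C[n];q=T[:,:3].T@(np.array(X)-T[:,3]);return np.array([cx+f*q[0]/q[2],cy+f*q[1]/q[2]])
E
python3 - <<'E'
from h import *
np.set_printoptions(precision=4,suppress=True)
TR=lambda X,Y:(380+X/5,180+(Y-300)/5); TS=lambda X,Y:(275+(X-400)/5,135+(Y-300)/5)
SR=lambda X,Y:(325+X*.3,235+Y*.3); SS=lambda X,Y:(280+(X-400)*.3,140+Y*.3)
b=[pl("top",TS(*p),.014) for p in[(543,380),(707,369),(723,546),(561,561)]]
print("base",np.array(b),np.mean(b,0),np.linalg.norm(np.diff(b,axis=0),axis=1))
b=[pl("scene",SS(*p),.014) for p in[(530,242),(610,196),(694,237),(610,298)]]
print("base s",np.array(b),np.mean(b,0))
print("post top",tri(SS(619,53),TS(628,403)))
print("tip top",tri(SS(458,71),TS(475,592)),pl("top",TS(475,592),.2),pl("scene",SS(458,71),.206))
print("tongue top s",[pl("scene",SR(*p),.172) for p in[(110,52),(143,82)]])
print("tongue top t",[pl("top",TR(*p),.172) for p in[(148,544),(250,588)]])
for p in[(115,380),(40,520),(300,478)]: print("rack",pl("top",TR(*p),.041))
print("rack s",[pl("scene",SR(*p),.041) for p in[(72,135),(115,265),(243,240)]])
print("jar",pl("top",(270,248),.108))
E
```

```text
base [[ 0.6765  0.0532]
 [ 0.6849 -0.0453]
 [ 0.5779 -0.0566]
 [ 0.5671  0.04  ]] [ 0.6266 -0.0022] [0.0989 0.1076 0.0972]
base s [[ 0.5648  0.0341]
 [ 0.6573  0.0343]
 [ 0.6787 -0.0515]
 [ 0.5738 -0.0603]] [ 0.6186 -0.0108]
post top (array([ 0.627 , -0.0019,  0.2114]), np.float64(0.8162154365995254))
tip top (array([0.528 , 0.0769, 0.1951]), np.float64(4.055635203916094)) [0.5291 0.0753] [0.5181 0.0668]
tongue top s [array([ 0.4511, -0.2428]), array([ 0.45  , -0.2762])]
tongue top t [array([ 0.4444, -0.2384]), array([ 0.4225, -0.2916])]
rack [ 0.5433 -0.2414]
rack [ 0.4608 -0.1984]
rack [ 0.4881 -0.3488]
rack s [array([ 0.4577, -0.2039]), array([ 0.4045, -0.3082]), array([ 0.4882, -0.35  ])]
jar [0.386  0.1344]
```

```bash
python3 -m crank '[[[-31,-25,0,0,1],[-31,-25,0,0,1],[-31,-25,0,0,1],[-31,-25,0,0,1],[-31,-25,0,0,1],[-31,-25,0,0,1],[-31,-25,0,0,1],[-31,-25,0,0,1],[-31,-25,0,0,1],[-31,-25,0,0,1]]]'; python3 -m crank '[[[-31,-25,0,0,1],[-31,-25,0,0,1],[-31,-25,0,0,1],[-31,-25,0,0,1],[-31,-25,0,0,1],[-31,-25,0,0,1],[-31,-25,0,0,1],[0,0,0,0,1],[0,0,0,0,1]]]'
```

```text
time: 0.93
position: [0.3908, 0.3205, 0.2224]
tool_rot: [-0.346, -3.122, -0.0]
ft_force: [0.9, 0.8, -0.5]
grip_width: 0.323
grip_force: 0.0
time: 1.68
position: [0.5643, 0.1009, 0.222]
tool_rot: [-0.355, -3.121, 0.002]
ft_force: [0.1, 0.8, -0.3]
grip_width: 0.01
grip_force: 0.0
```

```bash
cat >>h.py <<'E'
from scipy.spatial.transform import Rotation as R
def tool(dw,rv): return np.round(R.from_rotvec(rv).as_matrix().T@np.array(dw)*1e3,1)
E
python3 - <<'E'
from h import *
from bench import ctrl
s=ctrl.get_state();p=s["position"].copy();rv=s["tool_rot"];p[2]=.172
A=np.array([.627,-.002])
for a in list(range(143,188,4))+[188,190]:
    f=np.deg2rad(a);q=np.r_[A+.112*np.array([np.cos(f),np.sin(f)])+.020*np.array([np.sin(f),-np.cos(f)]),.172]
    print(a,tool(q-p,rv),q[:2].round(3));p=q
E
```

```text
143 [  9.9 -22.4   0. ] [0.55  0.081]
147 [ 4.2 -6.7  0. ] [0.544 0.076]
151 [ 3.7 -7.   0. ] [0.539 0.07 ]
155 [ 3.2 -7.2  0. ] [0.534 0.063]
159 [ 2.7 -7.5  0. ] [0.53  0.057]
163 [ 2.2 -7.6  0. ] [0.526 0.05 ]
167 [ 1.7 -7.8  0. ] [0.522 0.043]
171 [ 1.1 -7.9  0. ] [0.52  0.035]
175 [ 0.6 -7.9  0. ] [0.517 0.028]
179 [ 0.  -7.9  0. ] [0.515 0.02 ]
183 [-0.5 -7.9  0. ] [0.514 0.012]
187 [-1.1 -7.9  0. ] [0.513 0.004]
188 [-0.4 -2.   0. ] [0.513 0.002]
190 [-0.8 -3.9  0. ] [ 0.513 -0.002]
```

```bash
python3 -m crank '[[[0,0,25,0,1],[0,0,25,0,1],[5,-11,0,0,1],[5,-11,0,0,1],[4,-7,0,0,1],[4,-7,0,0,1],[3,-7,0,0,1],[3,-7,0,0,1],[2,-8,0,0,1],[2,-8,0,0,1]]]'; python3 -m crank '[[[1,-8,0,0,1],[1,-8,0,0,1],[0,-8,0,0,1],[0,-6,0,0,1]]]'
```

```text
time: 2.52
position: [0.5221, 0.0456, 0.1736]
tool_rot: [0.345, 3.121, 0.002]
ft_force: [2.6, 2.2, 0.5]
grip_width: 0.003
grip_force: 1.2
time: 2.85
position: [0.5129, 0.0163, 0.1725]
tool_rot: [-0.347, -3.122, -0.0]
ft_force: [2.5, 2.2, 0.3]
grip_width: 0.006
grip_force: 1.3
```

```bash
python3 -m crank '[[[-0.5,-3,0,0,1],[-0.5,-3,0,0,1],[0,0,0,0,1]]]'
```

```text
time: 3.1
position: [0.5125, 0.0103, 0.1723]
tool_rot: [-0.347, -3.121, 0.001]
ft_force: [0.8, 0.3, 0.5]
grip_width: 0.004
grip_force: 0.5
```

```bash
python3 -m crank '[[[0,-3,0,0,1],[0,-3,0,0,1]]]';  python3 -m crank '[[[0,-2,0,0,1],[0,-2,0,0,1]]]';python3 -m crank '[[[0,-2,0,0,1],[0,0,0,0,1]]]'
```

```text
time: 3.27
position: [0.5116, 0.0055, 0.1724]
tool_rot: [-0.344, -3.123, -0.0]
ft_force: [1.8, 2.6, 0.2]
grip_width: 0.007
grip_force: 1.2
time: 3.43
position: [0.5106, 0.0012, 0.1724]
tool_rot: [-0.346, -3.122, -0.0]
ft_force: [2.1, 1.7, 0.2]
grip_width: 0.006
grip_force: 1.2
time: 3.6
position: [0.5102, -0.0007, 0.1725]
tool_rot: [-0.346, -3.122, -0.001]
ft_force: [1.4, 4.4, -0.5]
grip_width: 0.003
grip_force: 1.3
```

```bash
python3 -m crank '[[[0,-2,0,0,1],[0,0,0,0,1]]]';  python3 -m crank '[[[0,-2,0,0,1],[0,0,0,0,1]]]'
```

```text
time: 3.77
position: [0.5101, -0.001, 0.1726]
tool_rot: [0.344, 3.122, 0.004]
ft_force: [2.4, 6.5, -1.2]
grip_width: 0.002
grip_force: 2.7
time: 3.93
position: [0.5101, -0.0012, 0.1726]
tool_rot: [0.342, 3.122, 0.007]
ft_force: [3.0, 9.3, -2.7]
grip_width: 0.006
grip_force: 4.2
```

```bash
python3 -m crank '[[[0,25,0,0,1],[0,25,-10,0,1],[0,30,-35,0,1],[0,30,-35,0,1],[0,30,-10,0,-1],[0,20,0,0,-1],[0,0,0,0,-1]]]' ; python3 - <<'E'
from bench import get_image
import cv2,numpy as np
s=get_image("scene")["pixels"][:,:,::-1];t=get_image("top")["pixels"][:,:,::-1]
cv2.imwrite("pics/s1.png",s);cv2.imwrite("pics/t1.png",t)
r=lambda im,x,y,w,h:cv2.resize(im[y:y+h,x:x+w],(400,300),interpolation=cv2.INTER_CUBIC)
cv2.imwrite("pics/z1.png",np.vstack([np.hstack([r(s,335,240,80,60),r(s,300,145,80,60)]),np.hstack([r(t,380,190,80,60),r(t,285,145,80,60)])]))
E
```

```text
time: 4.52
position: [0.5432, 0.1506, 0.2561]
tool_rot: [0.336, 3.123, 0.001]
ft_force: [-0.4, 0.3, -0.9]
grip_width: 0.152
grip_force: 0.0
```

View pics/z1.png

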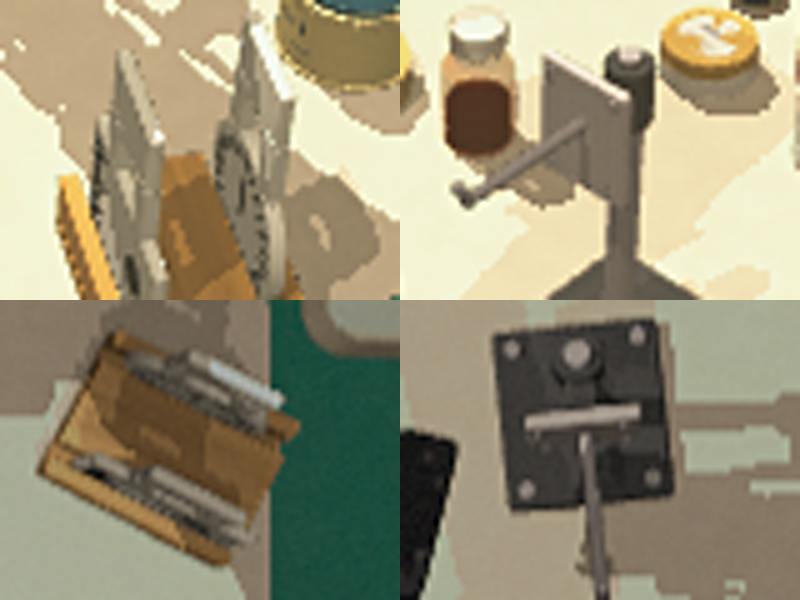

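Hook arm now points to the front (tip at about scene (312,184)). The square plate's tongue top edge runs about scene (359.5,251)–(367,268) and top (410,226)–(429.5,236).

```bash
python3 - <<'E'
from h import *
import cv2
np.set_printoptions(precision=4,suppress=True)
print("scene",pl("scene",(359.6,250.8),.172),pl("scene",(367.2,267.5),.172))
print("top",pl("top",(410.5,225.5),.172),pl("top",(429.7,235.7),.172))
# predicted tongue corners for an upright plate in the front slot
rx=np.array([.891,-.454]);ry=np.array([.454,.891]);c=np.array([.4745,-.2764])-.032*rx
for y in(-.028,.028):
  for z in(.172,):
    X=np.r_[c+y*ry,z];print(X,proj("scene",X),proj("top",X))
print("tip",tri((312.4,183.6),(325,204.2)))
print("bp top corners",[tri(a,b) for a,b in [((329,156.5),(310.5,169.5)),((345.5,165),(333,167))]])
im=cv2.imread("pics/t1.png")[210:255,395:445]; s=cv2.imread("pics/s1.png")[240:300,345:385]
big=np.hstack([cv2.resize(im,(400,360),interpolation=0),cv2.resize(s,(240,360),interpolation=0)]);cv2.imwrite("pics/z2.png",big)
E
```

```text
scene [ 0.4534 -0.2455] [ 0.4332 -0.2917]
top [ 0.4531 -0.2407] [ 0.4274 -0.2909]
[ 0.4333 -0.2868  0.172 ] [365.6851 266.1692] [428.1602 233.4316]
[ 0.4587 -0.2369  0.172 ] [358.7282 247.5131] [409.0745 223.3473]
tip (array([ 0.503 , -0.0154,  0.1917]), np.float64(1.1006968570962858))
bp top corners [(array([0.5903, 0.0233, 0.2124]), np.float64(0.6201981083296777)), (array([ 0.5972, -0.0343,  0.2159]), np.float64(0.7762756912694447))]
```

View pics/z2.png

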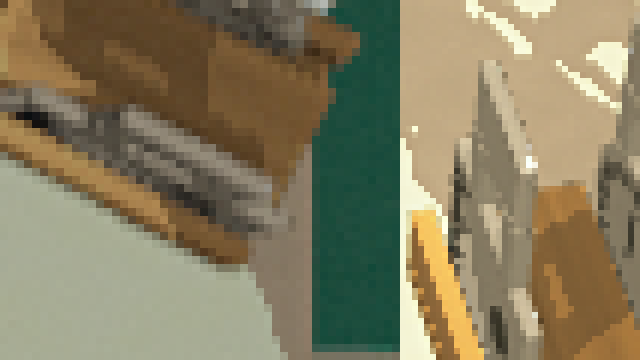

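```bash
python3 - <<'E'
from h import *
from bench import ctrl
s=ctrl.get_state();print(tool(np.array([.443,-.267,.27])-s["position"],s["tool_rot"]),s["position"],s["tool_rot"])
M=R.from_rotvec(s["tool_rot"]).as_matrix();a=np.arctan2(M[1,1],M[0,1]);print("turn about tool z",a-np.deg2rad(-27))
E
```

```text
[   7.5 -424.   -13.6] [0.54278574 0.14515818 0.25516762] [-0.344616   -3.12148152  0.00439036]
turn about tool z 1.8221241651167306
```

```bash
python3 -m crank '[[[0,-30,-7,0,-1],[1,-40,-7,0,-1],[1,-40,0,0,-1],[1,-40,0,0,-1],[1,-40,0,0,-1],[1,-40,0,0,-1],[1,-40,0,0,-1],[1,-40,0,0,-1],[1,-40,0,0,-1],[0,-40,0,0,-1]]]' ; python3 -m crank '[[[0,-34,0,0,-1],[0,0,0,0.12,-1],[0,0,0,0.12,-1],[0,0,0,0.12,-1],[0,0,0,0.12,-1],[0,0,0,0.12,-1],[0,0,0,0.12,-1],[0,0,0,0.12,-1],[0,0,0,0.12,-1],[0,0,0,0.12,-1]]]' ;python3 -m crank '[[[0,0,0,0.12,-1],[0,0,0,0.12,-1],[0,0,0,0.12,-1],[0,0,0,0.12,-1],[0,0,0,0.12,-1],[0,0,0,0.142,-1],[0,0,0,0,-1],[0,0,0,0,-1]]]'; python3 - <<'E'
from h import *
from bench import ctrl
s=ctrl.get_state();print(tool(np.array([.443,-.267,.142])-s["position"],s["tool_rot"]),s["position"],s["joint_positions"])
M=R.from_rotvec(s["tool_rot"]).as_matrix();a=np.arctan2(M[1,1],M[0,1]);print("tool y deg",np.rad2deg(a))
E
```

```text
time: 5.45
position: [0.4468, -0.2366, 0.2694]
tool_rot: [-0.351, -3.121, -0.001]
ft_force: [0.8, -0.4, 0.9]
grip_width: 0.966
grip_force: 0.0
time: 6.28
position: [0.4402, -0.2679, 0.2692]
tool_rot: [-1.913, -2.49, 0.002]
ft_force: [1.1, -0.2, 1.0]
grip_width: 1.004
grip_force: 0.0
time: 6.95
position: [0.4409, -0.2674, 0.2694]
tool_rot: [-2.664, -1.664, 0.002]
ft_force: [0.2, 0.6, -0.3]
grip_width: 1.0
grip_force: 0.0
[  1.3   1.9 127.4] [ 0.44091066 -0.26737217  0.26939943] [-0.31077132 -0.008444    0.80886189  1.7314651   0.00661225  1.41716359
  0.0430041 ]
tool y deg -26.015114781636782
```

```bash
python3 -m crank '[[[1,2,0,0.015,0],[0,0,0,0,0],[0,0,0,0,0],[0,0,20,0,0],[0,0,25,0,0],[0,0,25,0,0],[0,0,25,0,0],[0,0,20,0,0],[0,0,12,0,0],[0,0,0,0,0]]]' 25 ; python3 -m crank '[[[0,0,0,0,1],[0,0,0,0,1],[0,0,0,0,1],[0,0,0,0,1],[0,0,0,0,1],[0,0,0,0,1],[0,0,0,0,1]]]'
```

```text
time: 7.78
position: [0.443, -0.2653, 0.1404]
tool_rot: [-2.674, -1.642, 0.005]
ft_force: [-0.7, 0.8, 0.1]
grip_width: 0.504
grip_force: 0.0
time: 8.37
position: [0.4449, -0.2661, 0.1432]
tool_rot: [2.677, 1.643, 0.001]
ft_force: [-0.9, 0.7, 0.7]
grip_width: 0.092
grip_force: 25.0
```

```bash
python3 -m crank '[[[0,0,-10,0,1],[0,0,-15,0,1],[0,0,-20,0,1],[0,0,-25,0,1],[0,0,-25,0,1],[0,0,-25,0,1],[0,0,0,0,1]]]'; python3 - <<'E'
from h import *
from bench import ctrl
s=ctrl.get_state();print(tool(np.array([.438,-.0235,.262])-s["position"],s["tool_rot"]))
M=R.from_rotvec(s["tool_rot"]).as_matrix();a=np.arctan2(M[1,1],M[0,1]);print("turn",a-np.deg2rad(6.5))
E
```

```text
time: 8.95
position: [0.4469, -0.2676, 0.2682]
tool_rot: [2.673, 1.639, 0.009]
ft_force: [0.6, 0.3, -1.7]
grip_width: 0.09
grip_force: 25.0
[ 213.5 -118.6    5.6]
turn -0.5838188212156787
```

```bash
python3 -m crank '[[[20,-11,0,0,1],[27,-15,0,0,1],[27,-15,0,0,1],[27,-15,0,0,1],[27,-15,0,0,1],[27,-15,0,0,1],[27,-15,0,0,1],[20,-11,0,0,1],[11.5,-5.6,0,0,1]]]'; python3 -m crank '[[[0,0,0,-0.1,1],[0,0,0,-0.1,1],[0,0,0,-0.1,1],[0,0,0,-0.1,1],[0,0,0,-0.1,1],[0,0,0,-0.084,1],[0,0,0,0,1],[0,0,0,0,1]]]'; python3 - <<'E'
from h import *
from bench import ctrl,get_image
import cv2
s=ctrl.get_state();print(s["position"])
M=R.from_rotvec(s["tool_rot"]).as_matrix();a=np.arctan2(M[1,1],M[0,1]);print("tool y deg",np.rad2deg(a))
i=get_image("scene")["pixels"][:,:,::-1];t=get_image("top")["pixels"][:,:,::-1]
cv2.imwrite("pics/s3.png",i);cv2.imwrite("pics/t3.png",t)
cv2.imwrite("pics/z3.png",np.hstack([cv2.resize(i[140:240,230:350],None,fx=4,fy=4,interpolation=2),cv2.resize(t[160:260,285:365],None,fx=4,fy=4,interpolation=2)]))
E
```

```text
time: 9.7
position: [0.4358, -0.0191, 0.2625]
tool_rot: [-2.673, -1.648, 0.0]
ft_force: [-0.4, -0.4, -1.5]
grip_width: 0.096
grip_force: 25.0
time: 10.37
position: [0.4363, -0.0225, 0.2626]
tool_rot: [-2.094, -2.342, 0.0]
ft_force: [0.8, -0.2, -1.1]
grip_width: 0.094
grip_force: 25.0
[ 0.43630491 -0.02253183  0.26262986]
tool y deg 6.392250049300893
```

View pics/z3.png

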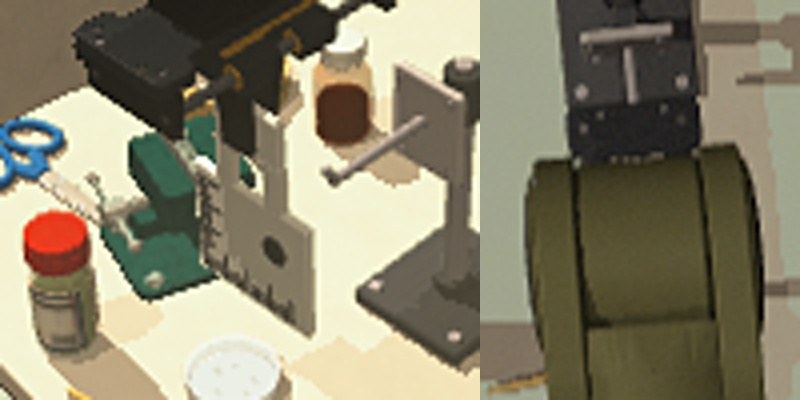

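The plate is held upright with its scale face toward the robot. Its lower corners are at about scene (280.8,205.5) and (308,223.3), and the hook tip is at (312.5,185).

```bash
python3 - <<'E'
from h import *
from bench import ctrl
p=ctrl.get_state()["position"];u=np.array([-.1132,.9936])
for px,z in[((280.8,205.5),.1316),((308,223.3),.1316),((301.5,194.7),.2216),((286.8,166),.285)]:
    q=pl("scene",px,z);print(q,"lat mm",(q-p[:2])@u*1e3,"fwd",(q-p[:2])@[.9936,.1132]*1e3)
# bar lateral line
A=np.array([.627,-.002]);print("tcp lateral to axis line",(p[:2]-A)@u*1e3,"dist",(A-p[:2])@[.9936,.1132])
E
```

```text
[0.42791579 0.02386422] lat mm 47.04539228560779 fwd -3.2049566163754584
[ 0.44209085 -0.07168108] lat mm -49.49302743874053 fwd 0.06364824769231237
[ 0.43544321 -0.05712746] lat mm -34.280044380614065 fwd -4.893970203239949
[ 0.42865236 -0.01194717] lat mm 11.379822588898387 fwd -6.526954572491276
tcp lateral to axis line 1.1896239359146898 dist 0.1916772816062917
```

```bash
python3 -m crank '[[[0,0,20,0,1],[0,0,14,0,1],[0,0,6.5,0,1],[0,0,0,0,1]]]';  python3 -m crank '[[[0,12,0,0,1],[0,12,0,0,1],[0,12,0,0,1],[0,12,0,0,1],[0,0,0,0,1]]]'; python3 - <<'E'
from h import *
from bench import ctrl,get_image
import cv2
s=ctrl.get_state();print(s["position"])
i=get_image("scene")["pixels"][:,:,::-1]
cv2.imwrite("pics/z4.png",cv2.resize(i[140:240,230:370],None,fx=5,fy=5,interpolation=2))
E
```

```text
time: 10.8
position: [0.4355, -0.0226, 0.2209]
tool_rot: [-2.091, -2.342, 0.004]
ft_force: [-1.0, 0.5, -1.1]
grip_width: 0.095
grip_force: 25.0
time: 11.22
position: [0.4865, -0.0165, 0.2232]
tool_rot: [2.09, 2.343, 0.002]
ft_force: [0.1, -0.1, -1.5]
grip_width: 0.09
grip_force: 25.0
[ 0.4864711  -0.01654298  0.22324288]
```

View pics/z4.png

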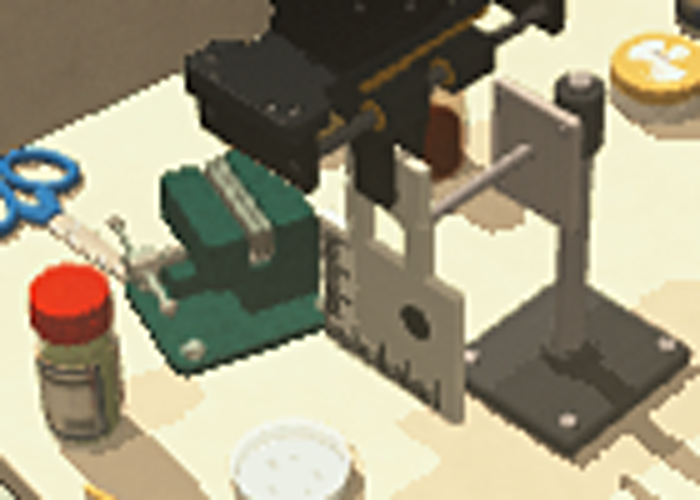

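The plate is upright just in front of the hook, with its neck in line with the bar. No contact so far.

```bash
python3 -m crank '[[[0,4,0,0,1],[0,4,0,0,1],[0,0,0,0,1]]]'; python3 -m crank '[[[0,4,0,0,1],[0,4,0,0,1],[0,0,0,0,1]]]'
```

```text
time: 11.52
position: [0.4926, -0.016, 0.2226]
tool_rot: [2.091, 2.344, 0.001]
ft_force: [-1.0, -0.6, -1.1]
grip_width: 0.094
grip_force: 25.0
time: 11.77
position: [0.5008, -0.015, 0.2224]
tool_rot: [2.091, 2.344, 0.001]
ft_force: [0.0, 0.3, -0.7]
grip_width: 0.086
grip_force: 25.0
```

```bash
python3 -m crank '[[[0,5,0,0,1],[0,5,0,0,1],[0,0,0,0,1]]]'; python3 -m crank '[[[0,8,0,0,1],[0,8,0,0,1],[0,8,0,0,1],[0,8,0,0,1],[0,0,0,0,1],[0,0,0,0,1]]]'; python3 -m crank '[[[0,0,5,0,1],[0,0,5,0,1],[0,0,4,0,1],[0,0,0,0,1],[0,0,0,0,1]]]'
```

```text
time: 12.02
position: [0.511, -0.0138, 0.2223]
tool_rot: [2.091, 2.344, 0.0]
ft_force: [0.4, -0.4, -1.0]
grip_width: 0.088
grip_force: 25.0
time: 12.52
position: [0.5422, -0.0105, 0.222]
tool_rot: [-2.091, -2.344, 0.002]
ft_force: [-0.3, 0.4, -0.2]
grip_width: 0.09
grip_force: 25.0
time: 12.93
position: [0.5414, -0.0104, 0.2079]
tool_rot: [-2.091, -2.344, 0.001]
ft_force: [0.2, 0.0, -0.5]
grip_width: 0.088
grip_force: 25.0
```

Lower until the bar takes the weight.

```bash
python3 -m crank '[[[0,0,2,0,1],[0,0,0,0,1]]]'; python3 -m crank '[[[0,0,1.5,0,1],[0,0,0,0,1]]]'; python3 -m crank '[[[0,0,1,0,1],[0,0,0,0,1]]]'
```

```text
time: 13.1
position: [0.5418, -0.0104, 0.2062]
tool_rot: [-2.091, -2.344, -0.0]
ft_force: [0.3, 0.5, -2.8]
grip_width: 0.095
grip_force: 25.0
time: 13.27
position: [0.5419, -0.0104, 0.2048]
tool_rot: [2.091, 2.344, 0.0]
ft_force: [0.7, 0.2, -0.8]
grip_width: 0.092
grip_force: 25.0
time: 13.43
position: [0.5422, -0.0106, 0.2045]
tool_rot: [2.091, 2.344, 0.001]
ft_force: [-0.5, 0.1, 2.1]
grip_width: 0.088
grip_force: 25.0
```

```bash
python3 -m crank '[[[0,0,0,0,0.72],[0,0,0,0,0.65],[0,0,0,0,0.55],[0,0,0,0,0.45],[0,0,0,0,0.38],[0,0,0,0,0.38]]]'; python3 - <<'E'
from bench import get_image
import cv2
i=get_image("scene")["pixels"][:,:,::-1]
cv2.imwrite("pics/z5.png",cv2.resize(i[140:240,250:390],None,fx=5,fy=5,interpolation=2))
E
```

```text
time: 13.93
position: [0.5419, -0.0104, 0.2038]
tool_rot: [-2.091, -2.344, 0.0]
ft_force: [0.4, 0.8, -0.1]
grip_width: 0.293
grip_force: 0.0
```

View pics/z5.png

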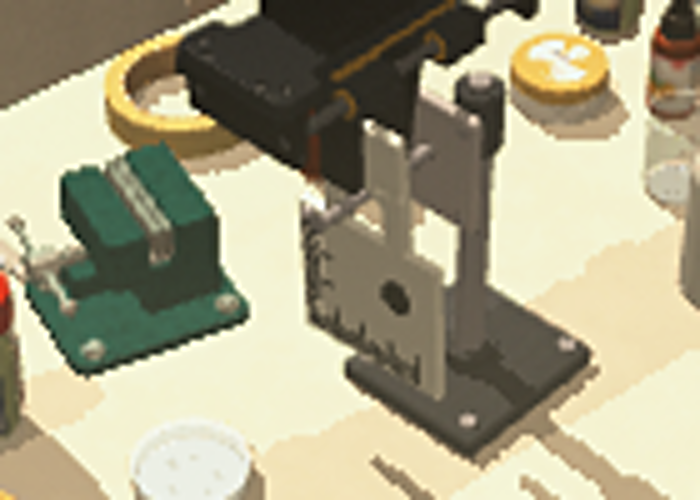

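The plate hangs on the bar with its scale facing outward, clear of the back plate. The next moves are to lift off, turn 90°, straddle the bar and push.

```bash
python3 -m crank '[[[0,0,-5,0,0.38],[0,0,-15,0,0.38],[0,0,-25,0,0.38],[0,0,-30,0,0.38],[0,-15,-5,0,0.38],[0,-18,0,0,0.1],[0,0,0,0.12,0.1],[0,0,0,0.12,0.1],[0,0,0,0.12,0.1],[0,0,0,0.12,0.1]]]'; python3 -m crank '[[[0,0,0,0.12,0.1],[0,0,0,0.12,0.1],[0,0,0,0.12,0.1],[0,0,0,0.12,0.1],[0,0,0,0.12,0.1],[0,0,0,0.12,0.1],[0,0,0,0.12,0.1],[0,0,0,0.12,0.1],[0,0,0,0.13,0.1],[0,0,0,0,0.1]]]'; python3 - <<'E'
from h import *
from bench import ctrl
s=ctrl.get_state();p=s["position"]
M=R.from_rotvec(s["tool_rot"]).as_matrix();print("tool x deg",np.rad2deg(np.arctan2(M[1,0],M[0,0])))
A=np.array([.627,-.002]);print("d",(A-p[:2])@[.9936,.1132],"lat",(p[:2]-A)@[-.1132,.9936])
E
```

```text
time: 14.82
position: [0.5091, -0.0142, 0.2844]
tool_rot: [2.594, 1.772, 0.001]
ft_force: [-0.2, -0.6, -0.7]
grip_width: 0.446
grip_force: 0.0
time: 15.65
position: [0.5092, -0.0143, 0.2842]
tool_rot: [-3.136, -0.183, -0.001]
ft_force: [0.7, -0.1, 0.4]
grip_width: 0.449
grip_force: 0.0
tool x deg 6.674649858996076
d 0.11846116914951423 lat 0.0011160918268385393
```

```bash
python3 -m crank '[[[0,1,15,0,0.1],[0,0,25,0,0.1],[0,0,25,0,0.1],[0,0,20,0,0.1],[0,0,15,0,0.1],[0,0,8,0,0.1],[0,0,0,0,0.1]]]'; python3 -m crank '[[[8,0,0,0,0.1],[6,0,0,0,0.1],[5,0,0,0,0.1],[5,0,0,0,0.1],[5,0,0,0,0.1],[5,0,0,0,0.1],[5,0,0,0,0.1],[5,0,0,0,0.1],[5,0,0,0,0.1],[0,0,0,0,0.1]]]'
```

```text
time: 16.23
position: [0.5081, -0.0152, 0.1743]
tool_rot: [3.135, 0.192, -0.005]
ft_force: [-0.0, -0.4, 0.2]
grip_width: 0.452
grip_force: 0.0
time: 17.07
position: [0.5589, -0.009, 0.1758]
tool_rot: [3.136, 0.189, 0.001]
ft_force: [-0.5, -0.0, 0.1]
grip_width: 0.455
grip_force: 0.0
```

Now d≈69 mm; continue to contact with the back plate (expected near 56).

```bash
python3 -m crank '[[[4,0,0,0,0.1],[4,0,0,0,0.1],[0,0,0,0,0.1]]]'; python3 -m crank '[[[2,0,0,0,0.1],[2,0,0,0,0.1],[0,0,0,0,0.1]]]'; python3 -m crank '[[[1,0,0,0,0.1],[1,0,0,0,0.1],[0,0,0,0,0.1]]]'
```

```text
time: 17.32
position: [0.5665, -0.0081, 0.1758]
tool_rot: [3.136, 0.188, 0.001]
ft_force: [-0.6, 0.9, -0.1]
grip_width: 0.447
grip_force: 0.0
time: 17.57
position: [0.5701, -0.0078, 0.1758]
tool_rot: [3.136, 0.188, 0.001]
ft_force: [0.3, -0.5, 0.3]
grip_width: 0.449
grip_force: 0.0
time: 17.82
position: [0.5702, -0.0078, 0.1758]
tool_rot: [-3.136, -0.188, 0.006]
ft_force: [-6.2, -0.7, 3.6]
grip_width: 0.452
grip_force: 2.9
```

```bash
python3 -m crank '[[[-4,0,0,0,0.1],[-12,0,0,0,0.1],[-20,0,0,0,0.1],[-20,0,0,0,0.1],[0,0,-20,0,0.1],[0,0,-30,0,0.1],[0,0,-35,0,0.1],[-10,0,-30,0,0.1],[0,0,0,0,0.1]]]'; python3 -m crank '[[[0,-40,0,0,0.1],[0,-40,0,0,0.1],[0,-40,0,0,0.1],[0,-40,0,0,0.1],[0,0,0,0,0.1],[0,0,0,0,0.1]]]'; python3 - <<'E'
from bench import get_image
import cv2,numpy as np
i=get_image("scene")["pixels"][:,:,::-1];t=get_image("top")["pixels"][:,:,::-1]
cv2.imwrite("pics/z6.png",np.hstack([cv2.resize(i[140:240,290:390],None,fx=4,fy=4,interpolation=2),cv2.resize(t[130:230,275:375],None,fx=4,fy=4,interpolation=2)]))
E
```

```text
time: 18.57
position: [0.5086, -0.016, 0.2975]
tool_rot: [-3.134, -0.187, -0.018]
ft_force: [1.0, -1.0, 1.2]
grip_width: 0.448
grip_force: 0.0
time: 19.07
position: [0.4864, 0.1462, 0.2902]
tool_rot: [3.135, 0.197, -0.0]
ft_force: [-0.0, 0.4, 0.6]
grip_width: 0.455
grip_force: 0.0
```

View pics/z6.png

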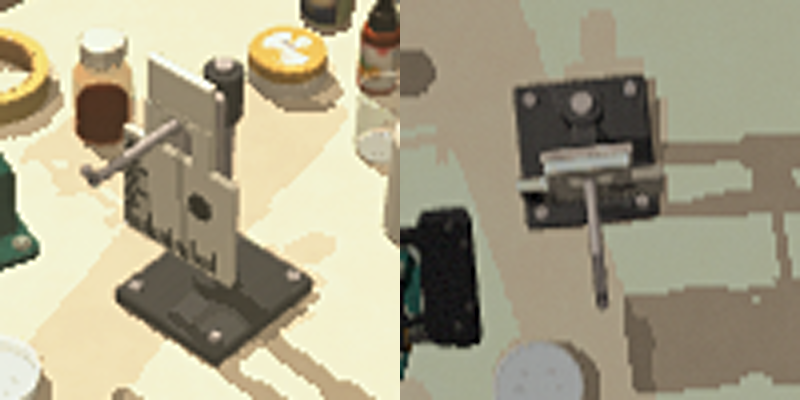

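```bash
python3 - <<'E'
from h import *
f=np.array([.9936,.1132]);l=np.array([-.1132,.9936]);A=np.array([.627,-.002])
P=lambda d,y,z:np.r_[A-d*f+y*l,z]
c=lambda q:((q-[275,130])*4+[400,0]).round(0); e=lambda q:((q-[290,140])*4).round(0)
for n,y,z in[("tongueL",.028,.233),("tongueR",-.028,.233),("bodyL",.05,.163),("bodyR",-.05,.163),("botL",.05,.073),("botR",-.05,.073)]:
    print(n,*[(d,c(proj("top",P(d,y,z))),e(proj("scene",P(d,y,z)))) for d in(.046,.056)])
E
```

```text
tongueL (0.046, array([544., 173.]), array([145.,  50.])) (0.056, array([546., 188.]), array([135.,  57.]))
tongueR (0.046, array([633., 164.]), array([209.,  88.])) (0.056, array([634., 180.]), array([199.,  95.]))
bodyL (0.046, array([515., 191.]), array([121., 119.])) (0.056, array([517., 206.]), array([110., 126.]))
bodyR (0.046, array([664., 177.]), array([231., 186.])) (0.056, array([666., 191.]), array([221., 194.]))
botL (0.046, array([522., 208.]), array([120., 217.])) (0.056, array([523., 221.]), array([111., 224.]))
botR (0.046, array([661., 194.]), array([226., 286.])) (0.056, array([662., 208.]), array([216., 293.]))
```

The plate's corners match the predicted positions for lying flat at d = 46 mm (front face) to about 1–2 pixels: the tongue top at (546,172)–(632,167) in the top crop and the lower corner at (232,287) in the scene crop. It is flat, with its scale outward and the hook arm at the front.

```bash
python3 -c "
from bench import job;print(job.close_job())"
```

```text
the job is handed in; nothing more can be done
None
```

I handed the job in at about 19 s: the hook arm is against its front stop, and the L-scale plate hangs on it scale outward, flat against the back plate. The gripper touched none of the items that had to stay put.

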